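# Change over a stock bay and spin its sign to green

## Robot

A 7-joint arm with a two-finger parallel gripper is mounted at the origin on the work surface. World frame = base frame: x ahead of the robot, y to its left, z up, the work surface at z = 0. Lengths are in m, angles in rad, forces in N, time in s.
With the tool pointing down it reaches from about 0.4 to 0.85 m from the base axis. Payload 4.5 kg.
Tool frame: the origin (TCP) lies at the very end of the fingers, on their centre line; the grasp point (between the pads) lies 19 mm behind it (r.grasp_offset is the distance from the TCP to the grasp point, in m); z points along the fingers, y is the direction in which the jaws open and shut (so a half turn about z gives the same grasp; the last joint's range is limited). The gripper opens to 85 mm and grips with 20 to 120 N. Pads are 22 mm wide; open, the fingers measure 114 mm over their backs; the gripper's body (76 mm by 85 mm) begins 54 mm behind the grasp point. The pads swing forward as they close: fully open they stand 13 mm farther back than shut.
Start: joints at [1.234, 0.689, -0.195, 1.565, 0.157, 0.902, -0.215], TCP at [0.227, -0.583, 0.193] pointing down, gripper open.
Joint ranges: [-3.01, 3.01], [-0.46, 2.08], [-1.47, 1.51], [0.13, 2.56], [-1, 4.14], [0.04, 2.09], [-2.66, 2.66]. Speed limits (rad/s): [2.57, 2.57, 3.14, 3.14, 3.14, 3.14, 3.14].

## Interface

Orientations are given as a rotation vector (axis times angle).
In Python, from rig import r, imaging, finish_job, models, get_t, get_joint_positions, get_qvel, get_effort, get_eef_pos, get_eef_rot, get_force, get_ft_torque, get_gripper_width gives the robot as it stands. Calls block until the motion is done:
- r.move_ptp(position, orientation): joint-space move of the TCP to a pose.
- r.move_l(position, frame=None, rate=0.15, contact_N=None): straight line of the TCP; frame=None keeps the orientation; rate is the mean speed in m/s. With contact_N (N) it stops when the force on the tool has changed by that much, and returns True; else False.
- r.goto_joints(angles): joint-space move.
- r.grip(opening, grasp_force=None): finger opening in m; grasp_force is the grip in N (None keeps the last); returns when the fingers have stopped.
- r.wait(seconds).
- r.ik(position, orientation): joint angles nearest the present ones, or None.
- imaging.grab_frame(name): name is "scene" or "side" or "wrist"; returns the picture (400x640x3 uint8, red, green, blue); there is no depth.
- imaging.camera_model(name): a dict with "fx", "fy", "cx", "cy" (pixels), "T" (4x4, takes a point from camera to world coordinates). Camera axes: x right, y up, looking along -z (the intrinsics and any distortion apply to the point x, -y, -z); pixel columns grow to the right and rows downward; lengths in m; the calibration is good to about 2 mm. A picture is of the moment at which its call begins: read the wrist's pose just before it. camera_model takes no time and is no camera call; for the wrist camera it gives the pose at the moment of the call.
A pose or a line that the arm cannot do raises r.PlanningError and nothing moves.
- finish_job(): hands the job in, once; it reports no verdict.
Trained networks look in the newest picture that a camera, given by its name, has taken for a name from the list of things; names that differ only in an ending like _2 or _b are one class to them, and where a whole thing is asked for, a point or a joint stands for the part that bears it (a point fixed in the world has none). Each returns a list of dicts, best first, with "confidence" (0 to 1); they miss things now and then, are a little off and sometimes report something else, mostly with a low value. They report only what shows in the picture. A call takes as long as a camera call. They do not tell look-alikes from the thing itself.
- models.search_frame(name, camera): "rect" ([left, top, right, bottom] in pixels, round what is visible of it).
- models.silhouettes(name, camera): "mask" (400x640 bool, what is visible of it) and "rect" ([left, top, right, bottom] in pixels, round what is visible of it).
Readings, each from a call of its own:
- get_t(): time.
- get_joint_positions(): joint angles.
- get_qvel(): joint speeds.
- get_effort(): joint torques, N m.
- get_eef_pos(): TCP position.
- get_eef_rot(): TCP orientation.
- get_force(): force on the tool from outside, world axes, zero at the start.
- get_ft_torque(): the same for the moment, N m.
- get_gripper_width(): finger opening in m.
Only numpy, scipy, OpenCV 4.12 (cv2) and the standard library are available. Lean on these libraries where they do the work, as an engineer would, in place of code of your own. Each camera call takes 0.05 s, during which the arm holds its last target.

## Task

Change over the bay whose sign shows its orange face to the aisle (the far side of the table, away from the robot): first put its brown tub upright in the grey returns tray, then set one pale tub from the plywood board centred on the white outline in that bay, lying along the outline, and stack the other pale tub squarely on it. Only then spin that bay's sign half a turn on its pivot, so that its green face looks squarely to the aisle. Set the tubs down gently, never dropping them, let go of everything, and leave the full bay and all other things as they are.

Things in the scene. Friction and masses are not known exactly. Their poses are not given: they have to be found in the camera images.
- bay: the shelf bay to be changed over (its sign starts with orange to the aisle). Origin under the middle of its white-outlined place, at table level. Black deck 12 mm thick, from -60 to 160 mm in its own x and -85 to 85 mm in y; end cheeks 6 mm thick at y = +-78 mm, 34 mm high, from x = -60 to 40 mm; the white outline (72 x 124 mm) is centred on x = 0, y = 0. Its +x axis points to the aisle (away from the robot); its sign stands on a pivot at x = 120 mm, y = 0
- bay_sign_mid (a point): centre of that bay's sign, on its upright pivot axis, 79 mm above the table. The sign is an upright plate 84 wide x 48 high x 12 mm thick, from 55 to 103 mm above the table, turning about a vertical pivot through its middle; its width runs along its own y; one face orange with a white bar (its own +x side), the other green with a white disc (its own -x side). 92 mm from the pivot to the nearest side of a tub on the outline. Can be pinched from above across its thickness
- bay_sign (a joint): turn of that sign about its vertical pivot, rad, counter-clockwise from above: 0 = orange face square to the aisle, +3.14 or -3.14 = green face square to the aisle; it turns freely from -3.5 to 3.5, either way round, with light friction (0.02 N m) and stays where it is left
- old_mid (a point): brown tub with an orange-rimmed lid, the old stock, at first on the outline in the bay to be changed over: rigid lidded tub, 56 x 110 x 52 mm high (x, y, z), flat-sided, 0.25 to 0.5 kg; this point is its centre, 26 mm above its underside; its y axis runs along its length, z up
- newa_mid (a point): one of the two pale tubs with white-rimmed lids on the plywood board: rigid lidded tub, 56 x 110 x 52 mm high (x, y, z), flat-sided, 0.25 to 0.5 kg; this point is its centre, 26 mm above its underside; its y axis runs along its length, z up. The two on the board lie side by side 116 to 132 mm apart, centre to centre, long sides facing
- newb_mid (a point): the other pale tub with a white-rimmed lid on the plywood board; same as the first: rigid lidded tub, 56 x 110 x 52 mm high (x, y, z), flat-sided, 0.25 to 0.5 kg; this point is its centre, 26 mm above its underside; its y axis runs along its length, z up
- tray: grey open returns tray, empty, 180 x 165 mm (x, y), 35 mm high, walls and floor 5 mm; origin under its centre at table level; a tub lies in it with its length along the tray's y
- board: plywood supply board 210 x 155 x 12 mm lying on the table, on which the two pale tubs stand; origin under its centre
- donebay: the other bay, same build and size, already full: two pale tubs stacked (top 116 mm above the table) and its sign green to the aisle; leave alone
- donebay_sign_edge (a point): middle of one upright edge of the full bay's sign (leave alone)
- donea_mid (a point): lower pale tub in the full bay (leave alone), centre
- doneb_mid (a point): upper pale tub in the full bay (leave alone), centre
- jar: amber jar 60 mm across, 100 mm high, bystander; origin under its centre
- can: can 68 mm across, 90 mm high, bystander; origin under its centre
- tape: cardboard ring (empty roll) 90 mm across, 24 mm high, bystander; origin under its centre
- scoop: steel spoon lying near the robot, bystander; origin on its underside
Not all that is in view belongs to the job. Leave any pink or yellow look-alike of the part that bears old_mid alone.

How it is judged:
On the way, in this order (a step that is already met when the one before it is completed fails the run):
1. the brown tub stands upright in the returns tray, released (x of old_mid in the frame of tray between -0.062 and 0.062 m and y of old_mid in the frame of tray between -0.055 and 0.055 m and z of old_mid in the frame of tray between 0.023 and 0.039 m and angle between old_mid's own z axis and vertical below 0.1 rad and contact force between old and the fingers below 0.1 N), for 0.2 s.
2. one pale tub stands on the white outline of the cleared bay, released (all of step 1 and ((x of newa_mid in the frame of bay between -0.02 and 0.02 m and y of newa_mid in the frame of bay between -0.02 and 0.02 m and z of newa_mid in the frame of bay between 0.033 and 0.043 m and angle between newa_mid's own z axis and vertical below 0.1 rad and angle between the y axis of newa_mid and the y axis of bay, either way round below 0.2 rad and contact force between newa and the fingers below 0.1 N) or (x of newb_mid in the frame of bay between -0.02 and 0.02 m and y of newb_mid in the frame of bay between -0.02 and 0.02 m and z of newb_mid in the frame of bay between 0.033 and 0.043 m and angle between newb_mid's own z axis and vertical below 0.1 rad and angle between the y axis of newb_mid and the y axis of bay, either way round below 0.2 rad and contact force between newb and the fingers below 0.1 N))), for 0.2 s.
3. the other pale tub is stacked squarely on it, released (all of step 1 and (((x of newa_mid in the frame of bay between -0.02 and 0.02 m and y of newa_mid in the frame of bay between -0.02 and 0.02 m and z of newa_mid in the frame of bay between 0.033 and 0.043 m and angle between newa_mid's own z axis and vertical below 0.1 rad and angle between the y axis of newa_mid and the y axis of bay, either way round below 0.2 rad and contact force between newa and the fingers below 0.1 N) and horizontal distance between newa_mid and newb_mid below 0.018 m and z of newb_mid in the frame of bay between 0.084 and 0.096 m and angle between newb_mid's own z axis and vertical below 0.1 rad and angle between the y axis of newa_mid and the y axis of newb_mid, either way round below 0.2 rad and contact force between newb and the fingers below 0.1 N) or ((x of newb_mid in the frame of bay between -0.02 and 0.02 m and y of newb_mid in the frame of bay between -0.02 and 0.02 m and z of newb_mid in the frame of bay between 0.033 and 0.043 m and angle between newb_mid's own z axis and vertical below 0.1 rad and angle between the y axis of newb_mid and the y axis of bay, either way round below 0.2 rad and contact force between newb and the fingers below 0.1 N) and horizontal distance between newb_mid and newa_mid below 0.018 m and z of newa_mid in the frame of bay between 0.084 and 0.096 m and angle between newa_mid's own z axis and vertical below 0.1 rad and angle between the y axis of newb_mid and the y axis of newa_mid, either way round below 0.2 rad and contact force between newa and the fingers below 0.1 N))), for 0.2 s.
4. then the bay's sign has been spun half a turn to green and let go (all of step 3 and (value of joint bay_sign between 2.9416 and 3.3416 rad or value of joint bay_sign between -3.3416 and -2.9416 rad) and contact force between bay_sign and the fingers below 0.1 N and velocity of joint bay_sign between -0.1 and 0.1 rad/s), for 0.2 s.
At the end, for the whole second after the job is handed in: Brown tub upright in the returns tray; a pale tub upright on the bay deck within 20 mm (each way) and 0.2 rad of the outline, the other upright on it within 18 mm and 0.2 rad; that bay's sign half a turn round, green to the aisle, within 0.2 rad; all released and at rest (all of step 4 and linear speed of each of old, newa, newb below 0.02 m/s and angular speed of each of old, newa, newb below 0.15 rad/s); the robot touches nothing.
It fails at once if a bystander or a tub of the full bay is shifted more than 30 mm (distance of any of donea_mid, doneb_mid, jar, can, tape, scoop from where it was at the start of the episode above 0.03 m).
It fails at once if the full bay's sign is turned (its edge moves more than 12 mm) (distance of donebay_sign_edge from where it was at the start of the episode above 0.012 m).
It fails at once if a tub is dropped or thrown (faster than 0.7 m/s while not held) ((linear speed of old above 0.7 m/s and contact force between old and the fingers below 0.1 N) or (linear speed of newa above 0.7 m/s and contact force between newa and the fingers below 0.1 N) or (linear speed of newb above 0.7 m/s and contact force between newb and the fingers below 0.1 N)).
It fails at once if the sign is spun before the pale tubs are stacked ((value of joint bay_sign above 2 rad or value of joint bay_sign below -2 rad) and not (((x of newa_mid in the frame of bay between -0.02 and 0.02 m and y of newa_mid in the frame of bay between -0.02 and 0.02 m and z of newa_mid in the frame of bay between 0.033 and 0.043 m and angle between newa_mid's own z axis and vertical below 0.1 rad and angle between the y axis of newa_mid and the y axis of bay, either way round below 0.2 rad and contact force between newa and the fingers below 0.1 N) and horizontal distance between newa_mid and newb_mid below 0.018 m and z of newb_mid in the frame of bay between 0.084 and 0.096 m and angle between newb_mid's own z axis and vertical below 0.1 rad and angle between the y axis of newa_mid and the y axis of newb_mid, either way round below 0.2 rad and contact force between newb and the fingers below 0.1 N) or ((x of newb_mid in the frame of bay between -0.02 and 0.02 m and y of newb_mid in the frame of bay between -0.02 and 0.02 m and z of newb_mid in the frame of bay between 0.033 and 0.043 m and angle between newb_mid's own z axis and vertical below 0.1 rad and angle between the y axis of newb_mid and the y axis of bay, either way round below 0.2 rad and contact force between newb and the fingers below 0.1 N) and horizontal distance between newb_mid and newa_mid below 0.018 m and z of newa_mid in the frame of bay between 0.084 and 0.096 m and angle between newa_mid's own z axis and vertical below 0.1 rad and angle between the y axis of newb_mid and the y axis of newa_mid, either way round below 0.2 rad and contact force between newa and the fingers below 0.1 N))).
It also fails if it takes over 72 s, if anything falls off the work surface, if the arm or the gripper's body presses on something with over 40 N, if the wrist force passes 120 N, or if a joint passes its speed limit or range.

## Working session

There is one attempt and no reset: what is moved stays moved. The work goes in short steps, each a Python script; the robot and the scene stay as the last script left them, time stands still between calls to the robot, and variables do not carry over. Pictures are saved under pics/ and viewed, and the job is handed in when it is done.

```bash
ls; mkdir -p pics; python3 - <<'E'
from rig import r, imaging, get_t
import cv2
for n in ["scene","side","wrist"]:
    im=imaging.grab_frame(n); cv2.imwrite(f"pics/a_{n}.png",im[:,:,::-1])
    c=imaging.camera_model(n); print(n,{k:(v.round(3).tolist() if hasattr(v,'round') and k=='T' else v) for k,v in c.items()})
print(get_t(), r.grasp_offset)
E
```

```text
pics
scene {'fx': 397.40843708107076, 'fy': 397.40843708107076, 'cx': 321.8831039067148, 'cy': 202.83073409457018, 'T': [[-0.355, -0.592, 0.723, 1.257], [0.934, -0.207, 0.289, 0.313], [-0.021, 0.779, 0.627, 0.728], [0.0, 0.0, 0.0, 1.0]]}
side {'fx': 448.64466568943095, 'fy': 448.64466568943095, 'cx': 320.6703959589763, 'cy': 198.4768547836469, 'T': [[-0.996, 0.069, -0.064, 0.442], [-0.094, -0.72, 0.687, 0.744], [0.001, 0.69, 0.724, 0.89], [0.0, 0.0, 0.0, 1.0]]}
wrist {'fx': 353.5249645278736, 'fy': 353.5249645278736, 'cx': 322.57312946051997, 'cy': 204.39358747699941, 'T': [[0.362, 0.895, 0.261, 0.292], [-0.932, 0.348, 0.099, -0.556], [-0.002, -0.28, 0.96, 0.374], [0.0, 0.0, 0.0, 1.0]]}
0.15 0.0187
```

View pics/a_scene.png

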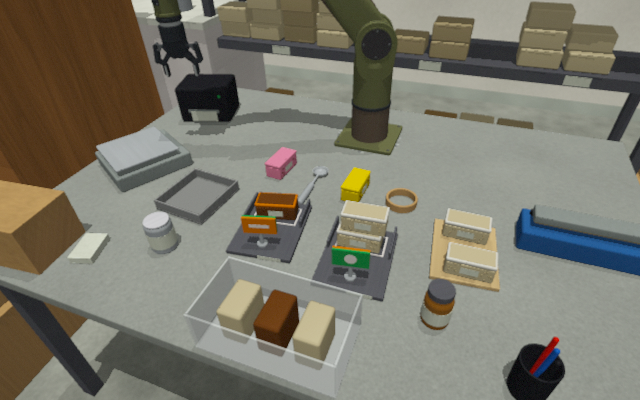

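View pics/a_side.png

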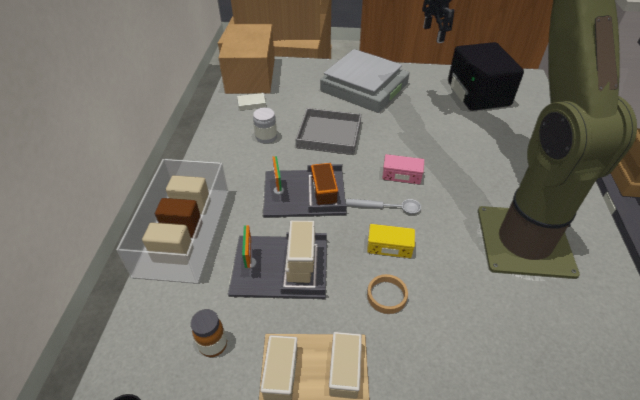

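View pics/a_wrist.png

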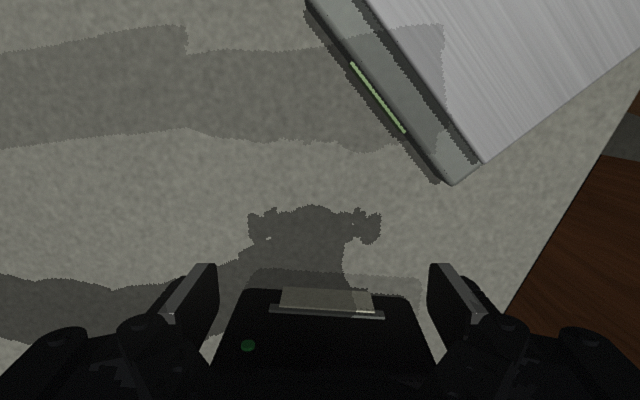

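```bash
cat > h.py <<'E'
import numpy as np, cv2
from rig import *
from scipy.optimize import minimize
def proj(cam,P):
    T=np.array(cam["T"]);p=(np.asarray(P)-T[:3,3])@T[:3,:3]
    return np.c_[cam["cx"]+cam["fx"]*p[:,0]/-p[:,2], cam["cy"]-cam["fy"]*p[:,1]/-p[:,2]]
def ray(cam,uv,z):
    T=np.array(cam["T"]);d=T[:3,:3]@np.array([(uv[0]-cam["cx"])/cam["fx"],-(uv[1]-cam["cy"])/cam["fy"],-1])
    s=(z-T[2,3])/d[2];return T[:3,3]+s*d
def box(x0,x1,y0,y1,z0,z1): return np.array([[x,y,z] for x in(x0,x1) for y in(y0,y1) for z in(z0,z1)])
def place(p,V):
    c,s=np.cos(p[2]),np.sin(p[2]);return V@np.array([[c,s,0],[-s,c,0],[0,0,1]])+[p[0],p[1],0]
def hullarea_iou(h1,h2):
    h1=cv2.convexHull(h1.astype(np.float32));h2=cv2.convexHull(h2.astype(np.float32))
    a,_=cv2.intersectConvexConvex(h1,h2);return a/(cv2.contourArea(h1)+cv2.contourArea(h2)-a+1e-9)
def fit(V,obs,p0):
    """obs: list of (cam, hullpts)"""
    f=lambda p:-sum(hullarea_iou(proj(c,place(p,V)),h) for c,h in obs)/len(obs)
    best=None
    for yaw in p0[2] if np.ndim(p0[2]) else [p0[2]]:
        x0=np.array([p0[0],p0[1],yaw])
        s=minimize(f,x0,method="Nelder-Mead",options=dict(initial_simplex=[x0,x0+[.02,0,0],x0+[0,.02,0],x0+[0,0,.2]],xatol=1e-4,fatol=1e-5,maxiter=600))
        if best is None or s.fun<best.fun:best=s
    return best.x,-best.fun
def maskhull(m):
    cs,_=cv2.findContours(m.astype(np.uint8),cv2.RETR_EXTERNAL,cv2.CHAIN_APPROX_NONE)
    c=max(cs,key=cv2.contourArea);return cv2.convexHull(c).reshape(-1,2)+0.0
E
python3 - <<'E'
from h import *
import pickle
D={}
ims={}
for cam in ["scene","side"]:
    ims[cam]=imaging.grab_frame(cam)
    for n in ["bay","bay_sign","old_mid","newa_mid","tray","board","donebay","jar","can","tape","scoop"]:
        o=models.silhouettes(n,cam); D[cam,n]=o
        print(cam,n,[(round(d["confidence"],2),[int(v) for v in d["rect"]],int(d["mask"].sum())) for d in o])
    D[cam]=imaging.camera_model(cam)
pickle.dump((D,ims),open("d.pkl","wb"));print(get_t())
E
```

```text
scene bay [(0.86, [228, 195, 314, 262], 3095)]
scene bay_sign [(0.76, [242, 212, 275, 233], 619)]
scene old_mid [(0.95, [263, 145, 297, 179], 734), (0.81, [253, 189, 299, 219], 1076), (0.62, [339, 169, 369, 204], 739)]
scene newa_mid [(0.93, [442, 206, 494, 245], 1378), (0.65, [145, 212, 177, 258], 1092), (0.54, [312, 217, 398, 302], 3749)]
scene tray [(0.65, [154, 169, 239, 225], 2914), (0.39, [296, 162, 327, 203], 304)]
scene board [(0.97, [428, 217, 497, 292], 1696)]
scene donebay [(0.92, [314, 218, 398, 299], 3568), (0.6, [154, 168, 239, 224], 2813)]
scene jar [(0.33, [438, 207, 494, 240], 1288)]
scene can []
scene tape [(0.91, [384, 188, 418, 210], 490)]
scene scoop [(0.71, [296, 166, 329, 203], 279)]
side bay [(0.56, [261, 157, 345, 218], 3063)]
side bay_sign [(0.55, [270, 156, 280, 191], 182)]
side old_mid [(0.84, [381, 156, 423, 187], 1013), (0.71, [370, 221, 415, 256], 1385), (0.6, [308, 162, 336, 206], 874)]
side newa_mid [(0.92, [330, 332, 361, 400], 1847)]
side tray [(0.73, [294, 109, 362, 154], 2439)]
side board [(0.79, [255, 331, 369, 399], 2832)]
side donebay [(0.85, [225, 225, 331, 298], 4780), (0.55, [289, 218, 315, 273], 1340)]
side jar [(0.66, [190, 309, 228, 359], 1347), (0.39, [223, 224, 329, 298], 4720)]
side can [(0.78, [252, 108, 278, 144], 730), (0.56, [264, 157, 345, 219], 2956), (0.28, [296, 109, 358, 153], 2363)]
side tape [(0.95, [366, 270, 410, 314], 792), (0.63, [275, 160, 279, 186], 123)]
side scoop [(0.91, [346, 198, 418, 214], 506), (0.22, [226, 225, 326, 300], 4674)]
1.35
```

```bash
python3 - <<'E'
from h import *
import pickle
D,ims=pickle.load(open("d.pkl","rb"))
C={c:D[c] for c in("scene","side")}
def hs(n,i,j):
    o=[]
    if i is not None:o.append((C["scene"],maskhull(D["scene",n][i]["mask"])))
    if j is not None:o.append((C["side"],maskhull(D["side",n][j]["mask"])))
    return o
bayV=np.vstack([box(-.06,.16,-.085,.085,0,.012),box(-.06,.04,-.081,.081,.012,.034)])
yaws=np.linspace(-.6,.6,5)
R={}
def go(k,V,obs,uv,ys=yaws,z=0.02):
    g=ray(C["scene"],uv,z)
    p,f=fit(V,obs,(g[0],g[1],ys)); R[k]=p
    print(k,"init",g[:2].round(3),"fit",p.round(4),"iou",round(f,3))
    for o in obs:
        q,f=fit(V,[o],p);print("    single",q.round(4),round(f,3))
go("bay",bayV,hs("bay",0,0),(275,228))
go("old",box(-.028,.028,-.055,.055,.012,.064),hs("old_mid",1,2),(277,206))
go("tray",box(-.09,.09,-.0825,.0825,0,.035),hs("tray",0,0),(198,195))
go("newa",box(-.028,.028,-.055,.055,.012,.064),hs("newa_mid",0,None),(468,226),np.linspace(-.8,.8,7))
go("board",box(-.105,.105,-.0775,.0775,0,.012),hs("board",0,None),(465,252))
go("done",bayV,hs("donebay",None,0),(355,260))
pickle.dump(R,open("R.pkl","wb"))
for c in C:
    im=ims[c][:,:,::-1].copy()
    for k,V in dict(bay=box(-.06,.16,-.085,.085,0,.012),old=box(-.028,.028,-.055,.055,.012,.064),tray=box(-.09,.09,-.0825,.0825,0,.035),newa=box(-.028,.028,-.055,.055,.012,.064),board=box(-.105,.105,-.0775,.0775,0,.012)).items():
        q=proj(C[c],place(R[k],V))
        for i in range(8):
            for j in range(i):
                if (V[i]!=V[j]).sum()==1: cv2.line(im,tuple(int(round(v)) for v in q[i]),tuple(int(round(v)) for v in q[j]),(255,0,255),1)
    crop=im[140:310,140:520] if c=="scene" else im[90:400,150:430]
    cv2.imwrite(f"pics/fit_{c}.png",cv2.resize(crop,None,fx=2,fy=2,interpolation=cv2.INTER_CUBIC) if c=="scene" else cv2.resize(crop,None,fx=1.9,fy=1.9))
E
```

```text
bay init [ 0.58  -0.093] fit [ 0.5199 -0.121   0.1316] iou 0.917
    single [ 0.5201 -0.1196  0.1383] 0.958
    single [ 0.52   -0.1234  0.127 ] 0.898
old init [ 0.495 -0.129] fit [ 0.5138 -0.121   0.2318] iou 0.898
    single [ 0.5117 -0.1212  0.3202] 0.911
    single [ 0.5153 -0.1257  0.2183] 0.914
tray init [ 0.526 -0.372] fit [ 0.521  -0.3797 -0.0851] iou 0.962
    single [ 0.5207 -0.3778 -0.0917] 0.982
    single [ 0.5215 -0.3832 -0.094 ] 0.982
newa init [0.404 0.382] fit [ 0.4269  0.3746 -0.0188] iou 0.971
    single [ 0.4269  0.3746 -0.0188] 0.971
board init [0.503 0.383] fit [0.4874 0.3802 0.0886] iou 0.98
    single [0.4874 0.3802 0.0886] 0.98
done init [0.619 0.139] fit [0.5462 0.1282 0.0631] iou 0.935
    single [0.5462 0.1282 0.0631] 0.935
```

View pics/fit_scene.png

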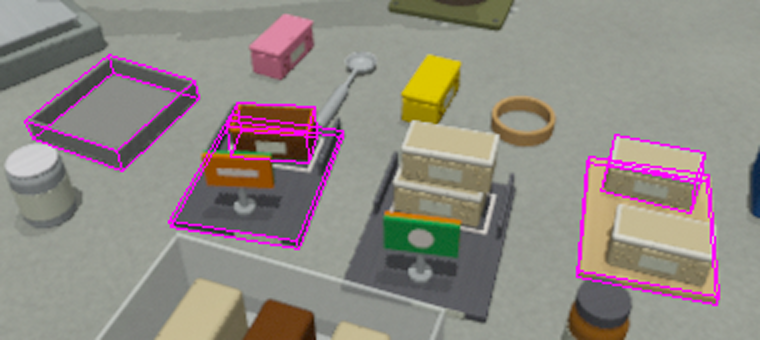

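View pics/fit_side.png

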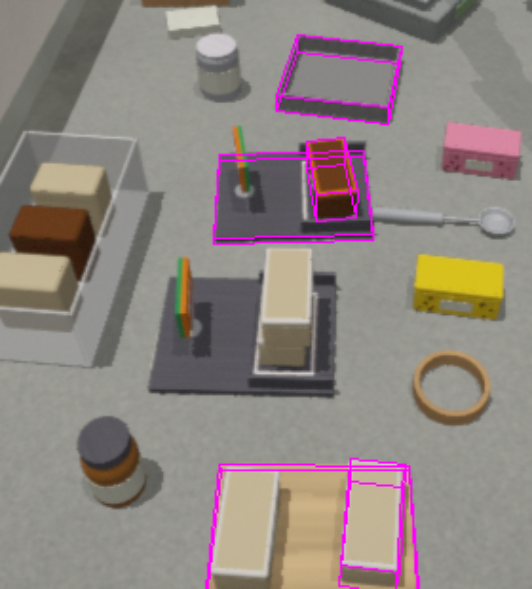

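```bash
cat >> h.py <<'E'
from scipy.spatial.transform import Rotation
def ori(th):
    y=np.array([np.cos(th),np.sin(th),0]);z=np.array([0,0,-1.]);x=np.cross(y,z)
    return Rotation.from_matrix(np.c_[x,y,z]).as_rotvec()
E
python3 - <<'E'
from h import *
print(Rotation.from_rotvec(get_eef_rot()).as_matrix().round(2))
for nm,(x,y,th) in dict(old=(.5138,-.121,.15),tray=(.521,-.38,-.09),newa=(.427,.375,0.05),newb=(.55,.385,.05),sign=(.639,-.105,.13)).items():
  for k in (-1,0,1):
    for z in (.05,.3):
      q=r.ik([x,y,z],ori(th+k*np.pi)); print(nm,k,z,None if q is None else np.round(q,2))
E
```

```text
[[ 0.93  0.36  0.  ]
 [ 0.36 -0.93 -0.  ]
 [-0.    0.   -1.  ]]
old -1 0.05 [-0.03  0.82  0.3   1.99 -0.56  0.41 -2.29]
old -1 0.3 [-0.11  0.46  0.39  1.72 -0.2   1.   -2.63]
old 0 0.05 [ 0.35  0.81 -0.35  1.97  0.58  0.46 -0.27]
old 0 0.3 [ 0.54  0.49 -0.62  1.69  0.32  1.07 -0.04]
old 1 0.05 [-0.03  0.82  0.3   1.99 -0.56  0.41 -2.29]
old 1 0.3 [-0.11  0.46  0.39  1.72 -0.2   1.   -2.63]
tray -1 0.05 [ 0.36  0.93  0.38  1.63 -0.5   0.68 -2.24]
tray -1 0.3 [ 0.33  0.65  0.44  1.37 -0.28  1.18 -2.43]
tray 0 0.05 [ 0.76  0.92 -0.37  1.6   0.46  0.71  0.08]
tray 0 0.3 [ 0.81  0.65 -0.5   1.34  0.31  1.23  0.21]
tray 1 0.05 [ 0.36  0.93  0.38  1.63 -0.5   0.68 -2.24]
tray 1 0.3 [ 0.33  0.65  0.44  1.37 -0.28  1.18 -2.43]
newa -1 0.05 [-0.18  1.16 -1.26  1.82  1.22  1.19  1.32]
newa -1 0.3 [-0.16  0.75 -1.25  1.56  0.72  1.36  1.7 ]
newa 0 0.05 [-1.03  0.87  0.4   1.87 -0.62  0.53 -0.16]
newa 0 0.3 [-0.25  0.65 -1.02  1.57  0.57  1.25 -1.31]
newa 1 0.05 [-0.18  1.16 -1.26  1.82  1.22  1.19  1.32]
newa 1 0.3 [-0.16  0.75 -1.25  1.56  0.72  1.36  1.7 ]
newb -1 0.05 [-0.15  1.23 -1.26  1.49  1.19  1.31  1.66]
newb -1 0.3 [-0.18  0.9  -1.25  1.23  0.84  1.55  1.9 ]
newb 0 0.05 [-0.52  0.94 -0.32  1.51  0.38  0.75 -0.94]
newb 0 0.3 [-0.3   0.77 -0.85  1.24  0.56  1.37 -1.06]
newb 1 0.05 [-0.15  1.23 -1.26  1.49  1.19  1.31  1.66]
newb 1 0.3 [-0.18  0.9  -1.25  1.23  0.84  1.55  1.9 ]
sign -1 0.05 [-0.12  0.94  0.41  1.62 -0.53  0.69 -2.46]
sign -1 0.3 [-0.16  0.66  0.5   1.36 -0.32  1.19 -2.64]
sign 0 0.05 [ 0.29  0.92 -0.38  1.59  0.46  0.72 -0.17]
sign 0 0.3 [ 0.37  0.66 -0.55  1.33  0.35  1.24 -0.07]
sign 1 0.05 [-0.12  0.94  0.41  1.62 -0.53  0.69 -2.46]
sign 1 0.3 [-0.16  0.66  0.5   1.36 -0.32  1.19 -2.64]
```

```bash
python3 - <<'E'
from h import *
t=get_t()
r.move_ptp([.54,-.12,.28],ori(.13)); print(get_t()-t)
im=imaging.grab_frame("wrist");c=imaging.camera_model("wrist")
im=im[:,:,::-1].copy();cv2.imwrite("pics/w1raw.png",im)
import pickle;R=pickle.load(open("R.pkl","rb"));pickle.dump(c,open("c1.pkl","wb"))
for k,V in dict(bay=box(-.06,.16,-.085,.085,0,.012),bay2=box(-.036,.036,-.062,.062,.012,.012),old=box(-.028,.028,-.055,.055,.012,.064)).items():
    q=proj(c,place(R[k[:3]],V))
    for i in range(8):
        for j in range(i):
            if (V[i]!=V[j]).sum()==1 or k=="bay2" and (V[i]!=V[j]).sum()==1: cv2.line(im,tuple(int(round(v)) for v in q[i]),tuple(int(round(v)) for v in q[j]),(255,0,255),1)
cv2.imwrite("pics/w1.png",im)
E
```

```text
2.0333
```

View pics/w1.png

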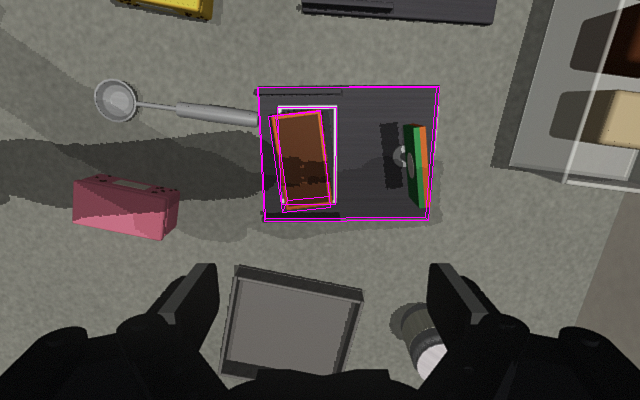

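View pics/w1raw.png

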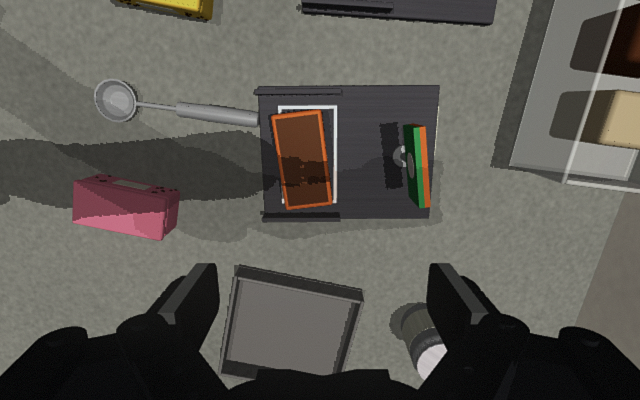

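```bash
python3 - <<'E'
from h import *
import pickle;c=pickle.load(open("c1.pkl","rb"))
P=np.array([ray(c,uv,.064)[:2] for uv in [(271,117),(322,111),(333,203),(287,209)]])
print(P.mean(0),np.linalg.norm(P[1]-P[0]),np.linalg.norm(P[2]-P[1]),np.linalg.norm(P[2]-P[3]),np.linalg.norm(P[3]-P[0]))
d=P[1]+P[0]-P[2]-P[3];print("yaw",np.arctan2(-d[0],d[1]))
B=np.array([ray(c,uv,.012)[:2] for uv in [(258,86),(439,86),(430,219),(263,221)]])
d=B[1]+B[2]-B[0]-B[3];yaw=np.arctan2(d[1],d[0]);m=B.mean(0);print(B.round(4).tolist(),m-.05*np.array([np.cos(yaw),np.sin(yaw)]),yaw)
for uv in [(278,106),(337,106),(337,203)]:print(ray(c,uv,.012)[:2])
E
```

```text
[ 0.51717398 -0.11841799] 0.05595614353664085 0.10465941938955457 0.05440154559878299 0.10586593577198025
yaw 0.256829572433803
[[0.451, -0.0431], [0.6672, -0.0155], [0.6921, -0.1826], [0.4706, -0.2136]] [ 0.52064834 -0.12032949] 0.13325240794610813
[ 0.47696841 -0.06313305]
[ 0.54852561 -0.05400491]
[ 0.5655408  -0.17623961]
```

```bash
cat >> h.py <<'E'
def pick(x,y,th,under,off=.015,force=60,hover=.10,lift=.13,opening=None):
    z=under+off
    r.move_ptp([x,y,z+hover],ori(th))
    r.move_l([x,y,z],rate=.1)
    w=r.grip(0.0 if opening is None else opening,grasp_force=force)
    print("width",get_gripper_width(),"tcp",np.round(get_eef_pos(),4))
    r.move_l([x,y,z+lift],rate=.15)
    print("lifted width",get_gripper_width(),"F",np.round(get_force(),1),"t",get_t())
def putdown(x,y,th,under,off=.015,hover=.10,up=.12):
    z=under+off
    r.move_ptp([x,y,z+hover],ori(th))
    r.move_l([x,y,z+.012],rate=.12)
    h=r.move_l([x,y,z-.003],rate=.025,contact_N=4)
    print("contact",h,"tcp",np.round(get_eef_pos(),4),"want",z)
    r.wait(.15); r.grip(.085); r.wait(.1)
    r.move_l([x,y,z+up],rate=.15); print("t",get_t())
E
python3 - <<'E'
from h import *
pick(.5155,-.120,.245,.012)
cv2.imwrite("pics/s2.png",imaging.grab_frame("side")[:,:,::-1])
cv2.imwrite("pics/w2.png",imaging.grab_frame("wrist")[:,:,::-1])
E
```

```text
width 8.098145081731912e-05 tcp [ 0.5155 -0.12    0.027 ]
lifted width -0.00013088868533784088 F [-0.3  0.8 -0.8] t 7.0333
```

View pics/s2.png

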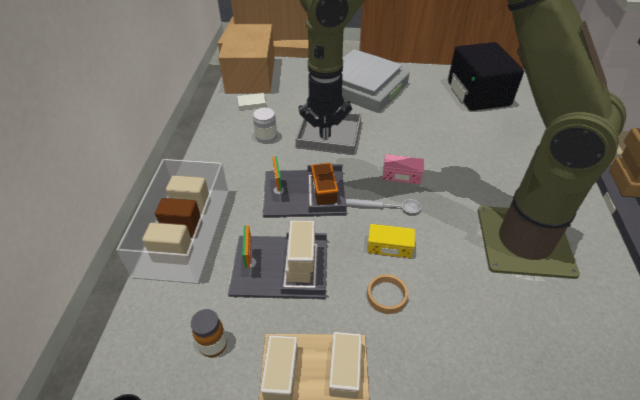

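View pics/w2.png

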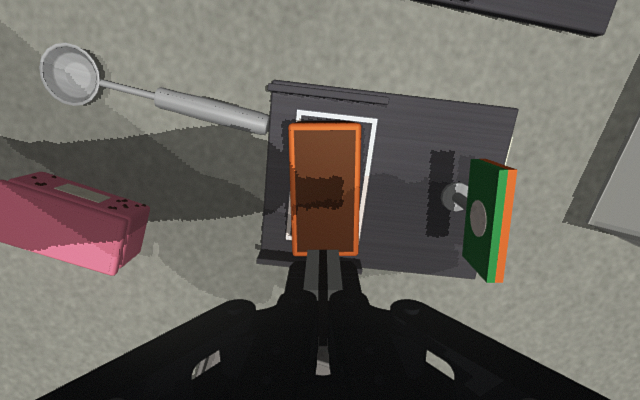

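```bash
python3 - <<'E'
from h import *
p=get_eef_pos();print(p,get_eef_rot(),Rotation.from_rotvec(get_eef_rot()).as_matrix().round(3).tolist(),r.grasp_offset)
for n in("scene","side","wrist"):
    c=imaging.camera_model(n);print(n,proj(c,[p,p+[0,0,.02],[.5155,-.12,.064],[.5155,-.12,.027]]).round(1).tolist())
print(get_joint_positions())
im=imaging.grab_frame("scene");cv2.imwrite("pics/s3.png",im[:,:,::-1])
E
```

```text
[ 0.51472412 -0.11997549  0.15603017] [-1.93208033e+00 -2.47497731e+00  1.66200020e-03] [[-0.243, 0.97, -0.002], [0.97, 0.243, 0.0], [0.001, -0.002, -1.0]] 0.0187
scene [[271.9, 170.2], [271.1, 163.7], [275.2, 198.6], [276.4, 209.0]]
side [[323.8, 150.6], [323.9, 144.4], [323.3, 177.0], [323.3, 186.9]]
wrist [[323.1, 237.3], [323.1, 252.3], [324.0, 195.1], [323.8, 184.7]]
[ 0.47290373  0.66050833 -0.54441667  1.88300572  0.49239229  0.73656824
 -0.10689266]
```

View pics/s3.png

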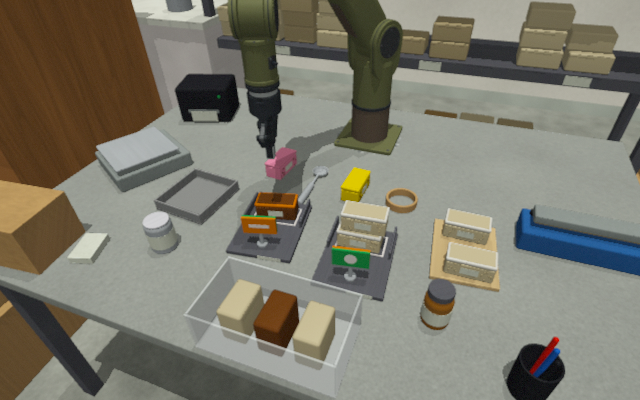

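```bash
python3 - <<'E'
from h import *
a=cv2.imread("pics/s3.png")[60:180,220:330];b=cv2.imread("pics/s2.png")[60:160,270:380]
a=cv2.resize(a,None,fx=4,fy=4,interpolation=cv2.INTER_CUBIC);b=cv2.resize(b,(440,480)[::1],interpolation=cv2.INTER_CUBIC) if 0 else cv2.resize(b,None,fx=3.4,fy=4,interpolation=cv2.INTER_CUBIC)
o=np.zeros((480,800,3),np.uint8);o[:,:440]=a;o[:400,440:440+b.shape[1]]=b[:, :360]
cv2.imwrite("pics/z1.png",o)
for n in("scene","side"):
    c=imaging.camera_model(n);print(n,proj(c,[[.227,-.583,.193],[.227,-.583,.238]]).round(1).tolist())
E
```

```text
scene [[185.6, 90.5], [182.4, 77.5]]
side [[428.9, 51.4], [431.5, 37.7]]
```

View pics/z1.png

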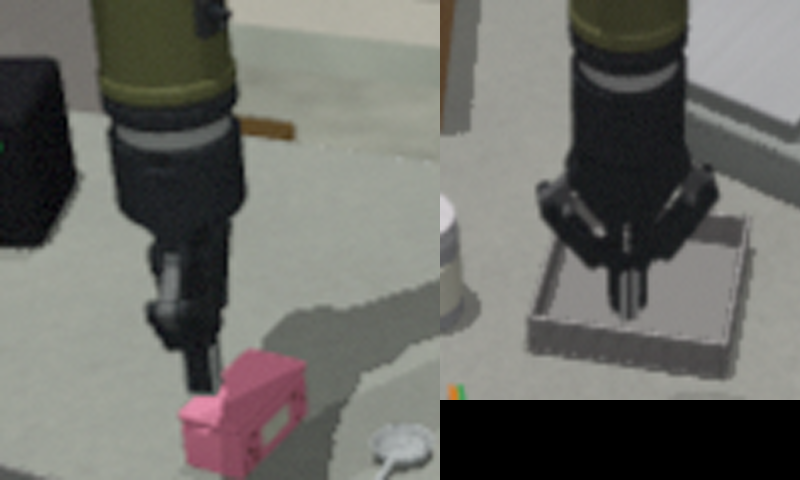

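```bash
python3 - <<'E'
from h import *
from scipy.optimize import least_squares
cs=[imaging.camera_model(n) for n in("scene","side")]
uv=np.array([[270,158],[325.3,139.5]])
s=least_squares(lambda p:np.concatenate([proj(c,[p])[0]-u for c,u in zip(cs,uv)]),[.5,-.1,.2]);print(s.x,s.fun)
E
```

```text
[ 0.51145396 -0.12286563  0.19003397] [ 0.10500698  0.16153641  0.0457815  -0.18358868]
```

```bash
python3 - <<'E'
from h import *
r.move_l([.5155,-.12,.06],rate=.15)
print(r.move_l([.5155,-.12,.005],rate=.03,contact_N=3),get_eef_pos(),get_force(),get_t())
cv2.imwrite("pics/s4.png",imaging.grab_frame("side")[:,:,::-1][60:260,200:440].repeat(3,0).repeat(3,1))
r.move_l([.5155,-.12,.14],rate=.15)
E
```

```text
True [ 0.51539821 -0.11999842  0.02620582] [-1.24758828 -0.04160622  7.25931448] 9.1083
```

View pics/s4.png

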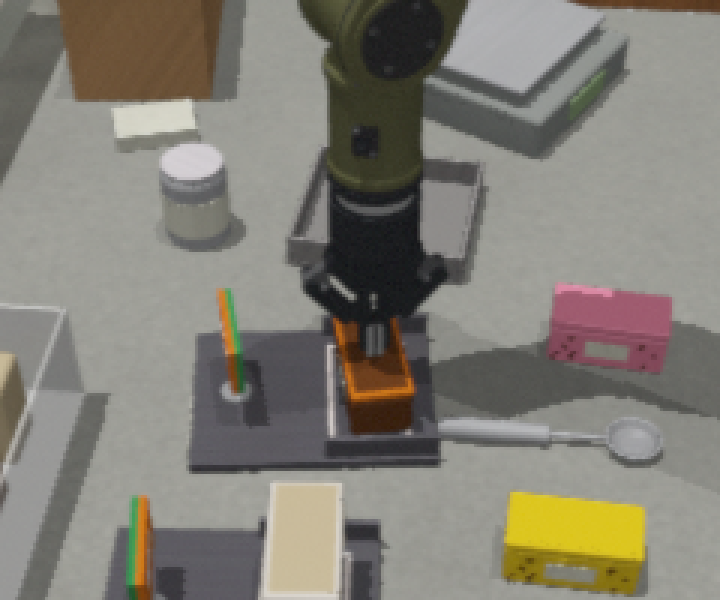

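```bash
sed -i 's/off=.015/off=.008/; s/    z=under+off/    z=under+off-DZ/' h.py; echo 'DZ=.0375' >> h.py
python3 - <<'E'
from h import *
r.grip(.085)
pick(.5155,-.120,.245,.012,hover=.13)
cv2.imwrite("pics/s5.png",imaging.grab_frame("side")[:,:,::-1])
E
```

```text
width 0.055319136563364 tcp [ 0.5159 -0.12   -0.0169]
lifted width 0.055277884427493845 F [-0.3 -0.2 -3. ] t 13.95
```

View pics/s5.png

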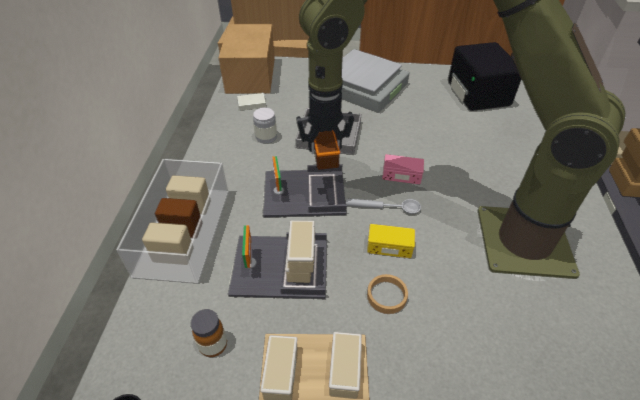

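```bash
python3 - <<'E'
from h import *
putdown(.521,-.3805,-.09,.005,up=.15)
cv2.imwrite("pics/s6.png",imaging.grab_frame("side")[:,:,::-1])
# on to the board to look
r.move_ptp([.49,.37,.25],ori(.07)); print(get_t())
c=imaging.camera_model("wrist");im=imaging.grab_frame("wrist")
import pickle;pickle.dump(c,open("c7.pkl","wb"))
cv2.imwrite("pics/w7.png",im[:,:,::-1])
E
```

```text
contact True tcp [ 0.521  -0.3806 -0.0238] want -0.024499999999999997
t 18.2083
20.95
```

View pics/s6.png

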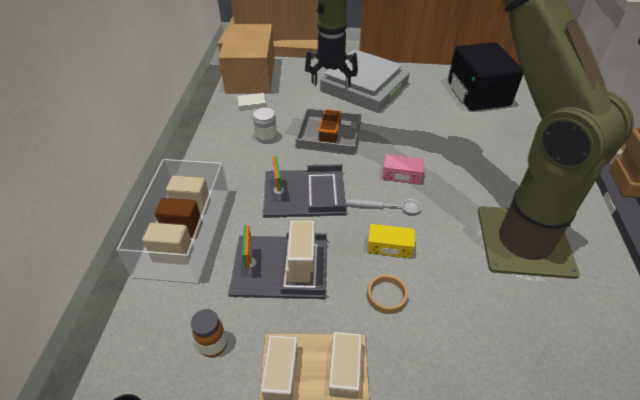

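View pics/w7.png

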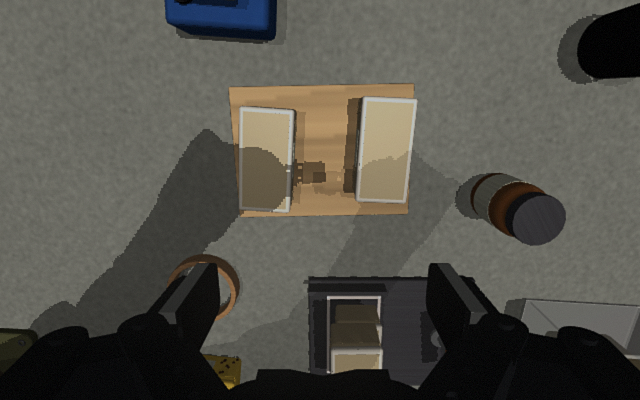

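```bash
python3 - <<'E'
from h import *
import pickle;c=pickle.load(open("c7.pkl","rb"))
M=[]
for pts in ([(240,107.5),(294.5,110),(291,211),(238.5,211)],[(363.5,97),(416.5,100),(409,202.5),(357,200)]):
    P=np.array([ray(c,uv,.064)[:2] for uv in pts])
    d=P[1]+P[0]-P[2]-P[3];M.append(P.mean(0))
    print(P.mean(0),"yaw",np.arctan2(-d[0],d[1]),[round(np.linalg.norm(P[i]-P[i-1]),4) for i in range(4)])
print(np.linalg.norm(M[0]-M[1]))
P=np.array([ray(c,uv,.012)[:2] for uv in [(229,87),(414,83),(408,214),(238,217)]]);print(P.mean(0))
E
```

```text
[0.43108384 0.37538485] yaw -0.0017225729896854234 [np.float64(0.1088), np.float64(0.0545), np.float64(0.1062), np.float64(0.057)]
[0.55529325 0.39421722] yaw 0.04994986037714805 [np.float64(0.1062), np.float64(0.0529), np.float64(0.1061), np.float64(0.0563)]
0.1256289573880521
[0.48955376 0.38063038]
```

```bash
python3 - <<'E'
from h import *
pick(.5553,.394,.05,.012,hover=.12,lift=.18)
putdown(.5205,-.1203,.133,.012,hover=.16,up=.16)
c=imaging.camera_model("wrist");im=imaging.grab_frame("wrist")
import pickle;pickle.dump(c,open("c8.pkl","wb"))
cv2.imwrite("pics/w8.png",im[:,:,::-1]);cv2.imwrite("pics/s8.png",imaging.grab_frame("side")[:,:,::-1])
E
```

```text
width 0.05557715411839301 tcp [ 0.5555  0.3944 -0.0167]
lifted width 0.055626811150344506 F [ 0.7  0.3 -2.8] t 24.775
contact True tcp [ 0.5206 -0.1204 -0.0167] want -0.017499999999999998
t 30.3833
```

View pics/w8.png

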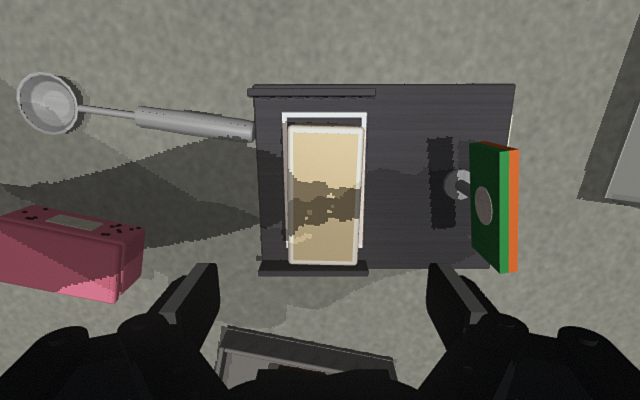

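View pics/s8.png

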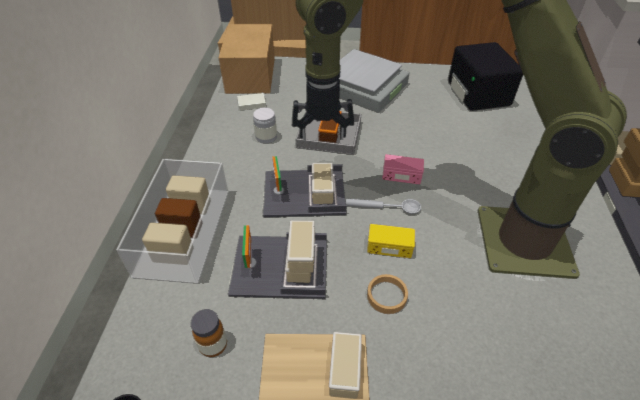

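```bash
python3 - <<'E'
from h import *
import pickle;c=pickle.load(open("c8.pkl","rb"))
def pose(pts,z):
    P=np.array([ray(c,uv,z)[:2] for uv in pts]);d=P[1]+P[0]-P[2]-P[3]
    return P.mean(0).round(4),np.arctan2(-d[0],d[1]).round(3),[round(float(np.linalg.norm(P[i]-P[i-1])),4) for i in range(4)]
print("tub",pose([(288,126),(364,127),(358,265),(289,265)],.064))
O=np.array([ray(c,uv,.012)[:2] for uv in [(282,113),(367,113),(362,248)]]);print("outline",(O[0]+O[2])/2,O)
B=np.array([ray(c,uv,.012)[:2] for uv in [(253,85),(515,84)]]);print(B,np.arctan2(*(B[1]-B[0])[::-1]))
# sign: top edges at z=.103
S=np.array([ray(c,uv,.103)[:2] for uv in [(470,143),(519,150),(508,151),(518,271),(501,272)]]);print(S)
E
```

```text
tub (array([ 0.5209, -0.1203]), np.float64(0.116), [0.1092, 0.0545, 0.1084, 0.0554])
outline [ 0.52059635 -0.12019858] [[ 0.47672778 -0.06342388]
 [ 0.54847885 -0.05386977]
 [ 0.56446493 -0.17697327]]
[[ 0.45047887 -0.04409834]
 [ 0.66664084 -0.01455312]] 0.13583923251100744
[[ 0.60318304 -0.06190721]
 [ 0.63428644 -0.06209399]
 [ 0.62771497 -0.06359354]
 [ 0.6571574  -0.14228546]
 [ 0.64584925 -0.14456412]]
```

```bash
python3 - <<'E'
from h import *
pick(.431,.3755,0.0,.012,hover=.12,lift=.20)
print(np.round(get_joint_positions(),2))
cv2.imwrite("pics/s9.png",imaging.grab_frame("side")[:,:,::-1])
putdown(.5207,-.1203,.133,.064,hover=.14,up=.12)
c=imaging.camera_model("wrist");im=imaging.grab_frame("wrist")
import pickle;pickle.dump(c,open("c10.pkl","wb"))
cv2.imwrite("pics/w10.png",im[:,:,::-1]);cv2.imwrite("pics/s10.png",imaging.grab_frame("side")[:,:,::-1])
E
```

```text
width 0.055381835028346725 tcp [ 0.4311  0.3758 -0.0169]
lifted width 0.05546525124636578 F [-0.7 -0.8 -2.6] t 35.5333
[-0.5   0.67 -0.5   1.73  0.41  0.85 -1.19]
contact True tcp [ 0.5208 -0.1204  0.0351] want 0.03450000000000001
t 40.725
```

View pics/w10.png

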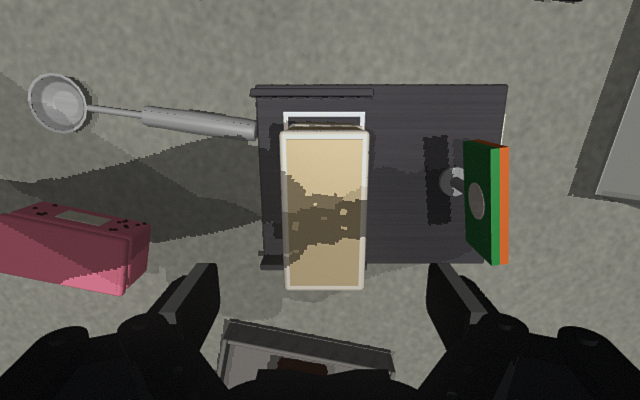

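View pics/s10.png

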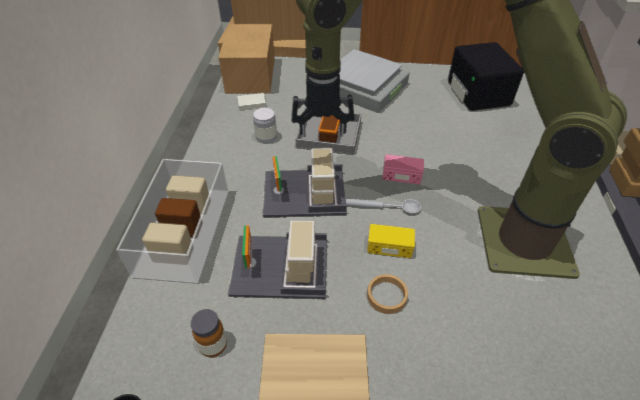

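```bash
python3 - <<'E'
from h import *
import pickle;c=pickle.load(open("c10.pkl","rb"))
def pose(pts,z):
    P=np.array([ray(c,uv,z)[:2] for uv in pts]);d=P[1]+P[0]-P[2]-P[3]
    return P.mean(0).round(4),np.arctan2(-d[0],d[1]).round(3),[round(float(np.linalg.norm(P[i]-P[i-1])),4) for i in range(4)]
print("tub2",pose([(280,131),(370,132),(363,289),(286,289)],.116))
print("sign",pose([(491,147),(509,147),(508,265),(491,265)],.103))
im=cv2.imread("pics/w10.png")[120:290,430:530];cv2.imwrite("pics/z10.png",cv2.resize(im,None,fx=3.5,fy=3.5,interpolation=cv2.INTER_CUBIC))
for z in (.0335,.1,.16,.2):
    for th in (.05,.1,.133): print(z,th,np.round(r.ik([.6396,-.1043,z],ori(th-np.pi)),2))
E
```

```text
tub2 (array([ 0.5209, -0.12  ]), np.float64(0.131), [0.1075, 0.0547, 0.1069, 0.0533])
sign (array([ 0.6397, -0.1036]), np.float64(0.267), [0.085, 0.0117, 0.085, 0.0122])
0.0335 0.05 [ 0.63  1.2  -1.18  1.58  1.18  1.21  2.39]
0.0335 0.1 [ 0.63  1.2  -1.19  1.58  1.18  1.21  2.43]
0.0335 0.133 [-0.06  0.95  0.28  1.62 -0.39  0.63 -2.58]
0.1 0.05 [ 0.64  1.13 -1.26  1.55  1.1   1.3   2.43]
0.1 0.1 [ 0.65  1.13 -1.26  1.55  1.11  1.31  2.47]
0.1 0.133 [-0.07  0.85  0.31  1.59 -0.34  0.75 -2.62]
0.16 0.05 [ 0.66  1.07 -1.32  1.5   1.04  1.39  2.46]
0.16 0.1 [ 0.66  1.07 -1.33  1.5   1.05  1.39  2.51]
0.16 0.133 [-0.38  1.01  1.09  1.56 -0.95  1.17 -2.11]
0.2 0.05 [ 0.66  1.03 -1.36  1.45  1.01  1.45  2.49]
0.2 0.1 [ 0.66  1.04 -1.37  1.45  1.01  1.46  2.54]
0.2 0.133 [-0.38  0.96  1.09  1.52 -0.88  1.22 -2.16]
```

View pics/z10.png

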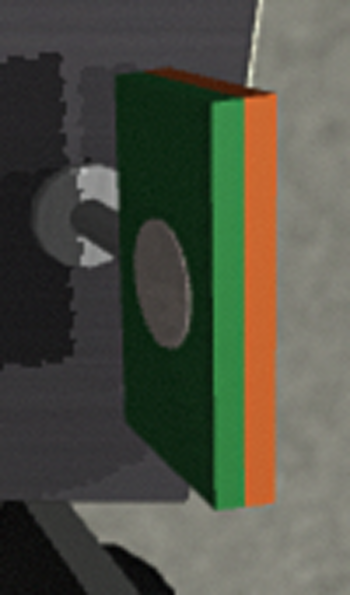

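```bash
python3 - <<'E'
from h import *
for z in (.0335,.08,.1,.13,.16,.2):
    for th in (.24,.26): print(z,th,np.round(r.ik([.6397,-.1038,z],ori(th-np.pi)),2))
print(get_eef_pos(),get_joint_positions().round(2),get_t())
E
```

```text
0.0335 0.24 [-0.04  0.94  0.25  1.62 -0.35  0.63 -2.51]
0.0335 0.26 [-0.04  0.94  0.25  1.62 -0.34  0.63 -2.49]
0.08 0.24 [-0.05  0.88  0.27  1.6  -0.32  0.71 -2.53]
0.08 0.26 [-0.05  0.88  0.27  1.6  -0.32  0.71 -2.52]
0.1 0.24 [-0.06  0.85  0.28  1.59 -0.31  0.75 -2.54]
0.1 0.26 [-0.05  0.85  0.27  1.59 -0.3   0.75 -2.53]
0.13 0.24 [-0.06  0.81  0.29  1.57 -0.29  0.81 -2.56]
0.13 0.26 [-0.06  0.81  0.28  1.57 -0.28  0.81 -2.54]
0.16 0.24 [-0.06  0.78  0.29  1.54 -0.27  0.87 -2.58]
0.16 0.26 [-0.06  0.77  0.29  1.54 -0.26  0.87 -2.56]
0.2 0.24 [-0.07  0.73  0.3   1.5  -0.24  0.95 -2.6 ]
0.2 0.26 [-0.06  0.73  0.29  1.5  -0.24  0.95 -2.58]
[ 0.51988823 -0.12031023  0.1534843 ] [ 0.5   0.68 -0.59  1.87  0.54  0.76 -0.26] 40.825
```

```bash
python3 - <<'E'
from h import *
p=get_eef_pos()
r.move_l([p[0],p[1],.23],rate=.2)
r.move_ptp([.6397,-.1038,.16],ori(.26-np.pi))
r.grip(.045)
print(np.round(get_joint_positions(),2),get_eef_pos(),get_t())
c=imaging.camera_model("wrist");im=imaging.grab_frame("wrist")
import pickle;pickle.dump(c,open("c11.pkl","wb"))
cv2.imwrite("pics/w11.png",im[:,:,::-1]);cv2.imwrite("pics/s11.png",imaging.grab_frame("side")[:,:,::-1])
E
```

```text
[-0.04  0.77  0.24  1.54 -0.22  0.86 -2.6 ] [ 0.63970177 -0.10380843  0.16003748] 43.9083
```

View pics/w11.png

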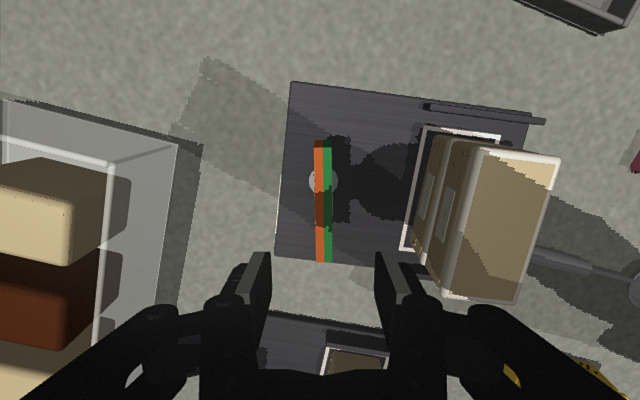

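View pics/s11.png

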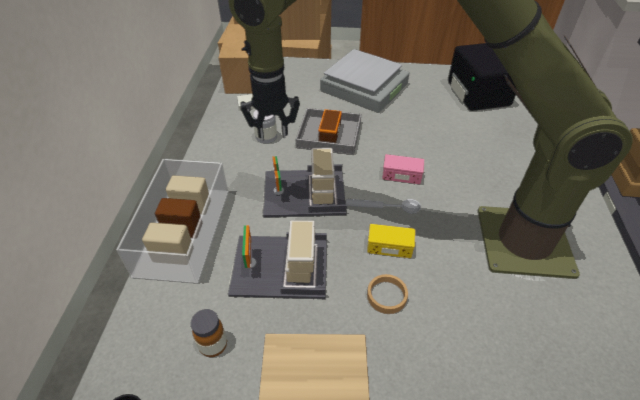

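```bash
python3 - <<'E'
from h import *
import pickle;c=pickle.load(open("c11.pkl","rb"))
P=np.array([ray(c,uv,.103)[:2] for uv in [(314,141),(331,140),(332,263),(316,263)]]);m=P.mean(0)
d=P[0]+P[1]-P[2]-P[3];print(m,np.arctan2(d[0],-d[1]))
if np.linalg.norm(m-[.6397,-.1038])>.006: raise SystemExit
x,y=(m+np.array([.6397,-.1038]))/2
r.move_l([x,y,.0345],rate=.12)
f0=get_force()
r.grip(0,grasp_force=20)
print(get_gripper_width(),np.round(get_force()-f0,1),get_eef_pos(),get_t())
q=get_joint_positions();y=Rotation.from_rotvec(get_eef_rot()).as_matrix()[:,1]
th=np.arctan2(y[1],y[0]);print("tool yaw",th,"q7",q[6])
cv2.imwrite("pics/s12.png",imaging.grab_frame("side")[:,:,::-1])
E
```

```text
[ 0.63929436 -0.10485342] 0.27200978618594984
0.01157169892319295 [-1.4  0.1  5.9] [ 0.63972109 -0.10442048  0.03517058] 45.6
tool yaw -2.8816227807104142 q7 -2.5644726319052653
```

View pics/s12.png

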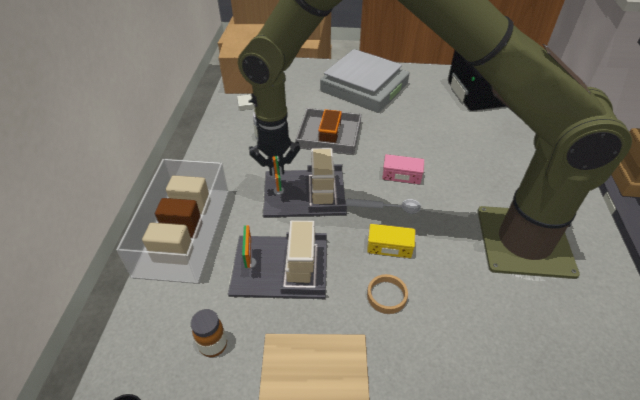

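```bash
python3 - <<'E'
from h import *
def yaw():
    y=Rotation.from_rotvec(get_eef_rot()).as_matrix()[:,1];return np.arctan2(y[1],y[0])
q=np.array(get_joint_positions());q[6]+=.2
r.goto_joints(q);print(yaw(),get_eef_pos(),np.round(get_force(),1))
if abs(yaw()+2.6816)>.05: raise SystemExit
q[6]+=1.2;r.goto_joints(q);print(yaw(),get_eef_pos(),np.round(get_force(),1),get_t())
q[6]+=3.0156-1.4;r.goto_joints(q);r.wait(.2);print(yaw(),get_eef_pos(),np.round(get_force(),1),get_gripper_width(),get_t())
cv2.imwrite("pics/c13.png",imaging.grab_frame("scene")[:,:,::-1])
E
```

```text
-2.685287069497054 [ 0.63982376 -0.10437116  0.03519535] [-0.5 -0.6  2.3]
-1.4831208887931702 [ 0.64017933 -0.10374965  0.03520494] [0.9 2.5 1.6] 47.0667
0.13372330786211592 [ 0.63937755 -0.10320132  0.03514987] [-0.8  4.7  4.6] 0.011927992801602574 48.7
```

View pics/c13.png

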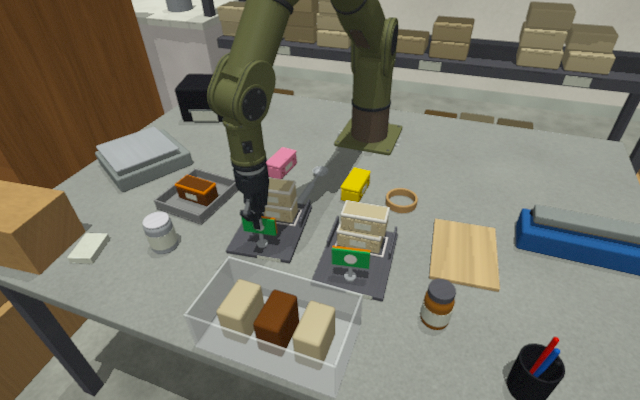

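Green now faces the aisle (sign at about 259,225 in the scene view). Next I release it, retreat and check.

```bash
python3 - <<'E'
from h import *
r.grip(.04);r.wait(.1)
p=get_eef_pos();r.move_l([p[0],p[1],.16],rate=.12)
c=imaging.camera_model("wrist");im=imaging.grab_frame("wrist")
import pickle;pickle.dump(c,open("c14.pkl","wb"));cv2.imwrite("pics/w14.png",im[:,:,::-1])
r.move_l([.55,-.1,.26],rate=.2)
cv2.imwrite("pics/c14.png",imaging.grab_frame("scene")[:,:,::-1]);cv2.imwrite("pics/s14.png",imaging.grab_frame("side")[:,:,::-1]);print(get_t(),get_force())
E
```

```text
51.4 [ 0.05943207 -0.32179019  0.02599704]
```

View pics/w14.png

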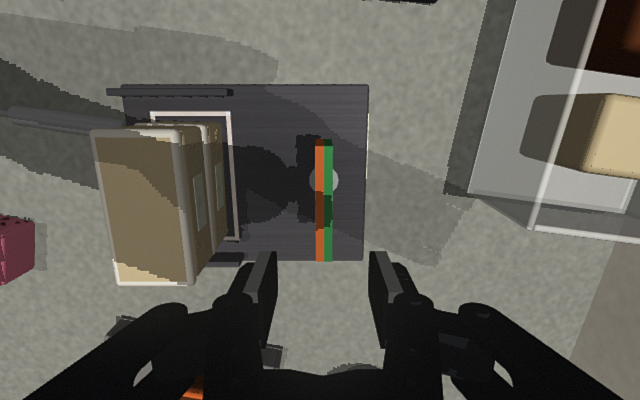

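View pics/c14.png

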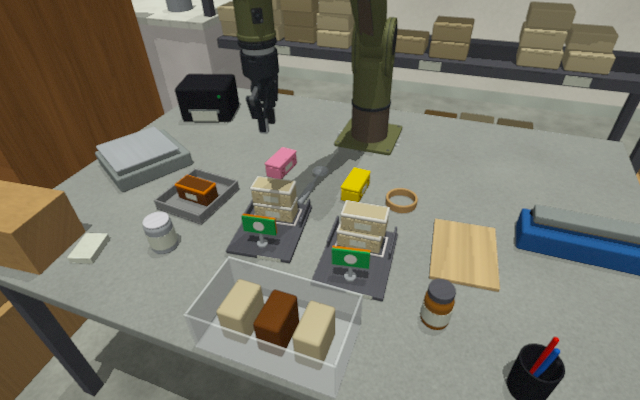

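View pics/s14.png

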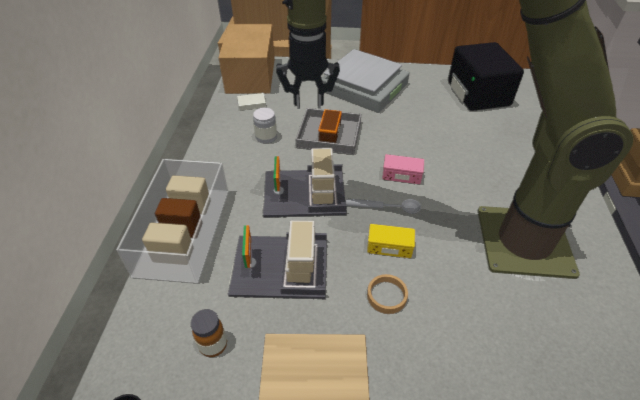

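The sign is green to the aisle and parallel to the deck edge (columns 316–333, rows 140–262 in the wrist view). The stack is square, the brown tub is in the tray, and the bystanders look unchanged.

```bash
python3 - <<'E'
from h import *
import pickle;c=pickle.load(open("c14.pkl","rb"))
P=np.array([ray(c,uv,.103)[:2] for uv in [(316,140),(333,140),(332,262),(316,262)]]);d=P[0]+P[1]-P[2]-P[3]
print(P.mean(0),np.arctan2(-d[0],d[1]))
print(finish_job())
E
```

```text
[ 0.6393707 -0.1019472] 0.13109103931446717
the job is handed in; nothing more can be done
None
```

The changeover is done and handed in at about 51 s on the robot's clock. The brown tub is upright in the returns tray. One pale tub is on the white outline, the other is stacked on it, and that bay's sign shows green to the aisle. No verdict was reported.

**Final checks:**
- **Brown tub:** it looked upright in the tray in the side and scene pictures. The set-down contact came within 1 mm of the expected height.
- **Pale tubs:** after release they measured within about 0.5 mm of the outline centre. They are within about 0.02 rad of the bay's direction.
- **Sign:** after release it measured 0.131 rad against the bay's 0.133–0.136 rad, so it is within about 0.005 rad of square.
- **Everything else:** the full bay and the bystanders looked unmoved in the last pictures. I judged that by eye and did not measure them.

**One check that disagreed:** the reported TCP height did not match the real fingertips. My first grasp closed just above the brown tub without holding it. Pictures from two cameras put the tips about 34 mm higher than reported, and a light touch on the tub's lid put them 37.5 mm higher. I used 37.5 mm as a correction from then on, and every later contact agreed with it to within 1 mm.

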